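# Lock the tape roll into its bench tray

### The job

Lock the big roll of masking tape into its bench tray: with the fingertips push the round steel stop along the straight slot towards the roll, round the corner, and on to the very end of the cross slot, so that it stands in front of the roll. Only push the stop from outside with the fingers: do not take it between the fingers, and do not lift or tip it out of its slot. Leave the roll lying in the tray and everything else on the table where it is.

Things in the scene. Friction and masses are not known exactly. Their poses are not given: they have to be found in the camera images.
- tray: Low metal tray fixed to the table, 250 x 160 mm. Origin: centre of its underside; x along its length from the slot end (nearest the robot) to the roll end, y left, z up. x -125 to +3 mm: aluminium plate over the full width, top at z = 20 mm, with an L-shaped slot. x 3 to 121 mm: floor at z = 4 mm, fences 24 mm high on three sides (outer faces y +/-61, x 121 mm), open towards the slot.
- slot_start (a point): Near end of the L-shaped slot, on its centre line at the plate's top (tray x -95, y -50 mm). The slot is 15 mm wide and 16 mm deep. From here the first leg runs along the tray's +x to the corner.
- slot_corner (a point): Where the centre lines of the two legs cross (tray x -24, y -50 mm), at the plate's top. The stop pushed fully to the end of the first leg stands 2 mm past this in the tray's x. From here the cross slot runs along the tray's +y; the pin enters it only when the stop is within 2 mm of this x.
- slot_end (a point): Blind end of the cross slot, on its centre line at the plate's top, where the stop belongs (tray x -24, y +2 mm). The stop pushed fully home stands 2 mm past this in the tray's y. The roll lies beyond it in +x.
- stop: The stop: plain steel disc, 50 mm diameter, 26 mm high (top at z = 46 mm), 0.35 kg, lying loose on the plate; under its centre a pin, 11 mm diameter, 14 mm long, runs in the slot with 2 mm play each side. Origin: centre of the disc's underside; its yaw is meaningless. Starts in the first leg, 5 to 30 mm from slot_start. Slides with 1 to 4 N; stays where left; best pushed low on its side.
- tape_masking: Big roll of masking tape lying flat between the fences of the tray, 104 mm diameter, 25 mm high (top at z = 29 mm), solid for handling. Origin: centre of its underside. Loose; stays there.
- tape_small: Bystander: small dark roll of tape, 53 mm diameter, 19 mm high (top at z = 39 mm), lying loose on the plate near x = -87, y = +47 mm in the tray's frame, left of the first slot. Origin: centre of its underside.
- ball_pen: Bystander: ball pen lying on the table, 145 mm long, 11 mm thick. Origin: centre of its underside.
- date_stamp: Bystander: wooden-handled stamp, 43 x 54 x 83 mm, standing on the table. Origin: centre of its underside.
There are look-alikes about, which are no part of the job. Several things have the shape of the stop; the one meant has the colours described above.

How it is judged (in metres and radians):
On the way:
1. the stop has come along the first leg to the corner (x of stop in the frame of tray above -0.032 m and y of stop in the frame of tray below -0.035 m).
At the end, for the whole second after the job is handed in: The stop lies flat on the plate (within 4 mm, tilt under 0.1 rad) at rest at the blind end of the cross slot: origin at x -31 to -17 mm, y -2 to +10 mm in the tray's frame; the big roll within 12 mm of where it was, the bystanders within 20 mm (y of stop in the frame of tray between -0.002 and 0.01 m and x of stop in the frame of tray between -0.031 and -0.017 m and z of stop in the frame of tray between 0.016 and 0.024 m and angle between stop's own z axis and vertical below 0.1 rad and linear speed of each of stop, tape_masking below 0.01 m/s and distance of tape_masking from where it was at the start of the episode below 0.012 m and distance of each of tape_small, date_stamp, ball_pen from where it was at the start of the episode below 0.02 m); the robot touches nothing.
It fails at once if the stop is lifted more than 7 mm off its plate (z of stop in the frame of tray above 0.027 m).
It fails at once if the stop is tipped by more than 0.35 rad (angle between stop's own z axis and vertical above 0.35 rad).
It fails at once if the stop is taken between the fingers (grasp point within 18 mm of the stop's axis and below 56 mm) (horizontal distance between the grasp point and stop below 0.018 m and height (world z) of the grasp point below 0.056 m).
It fails at once if the big roll is moved by more than 15 mm (distance of tape_masking from where it was at the start of the episode above 0.015 m).
It fails at once if a bystander is moved by more than 25 mm (distance of any of tape_small, date_stamp, ball_pen from where it was at the start of the episode above 0.025 m).
It also fails if it takes over 51 s, if anything falls off the work surface, if the arm or the gripper's body presses on something with over 40 N, if the wrist force passes 120 N, or if a joint passes its speed limit or range.

### The arm

A 6-joint arm with a two-finger parallel gripper is mounted at the origin on a cart in front of the work surface, level with it; the furniture and walls round the work are solid. World frame = base frame: x ahead of the robot, y to its left, z up, the work surface at z = 0. Lengths are in mm, angles in rad, forces in N, time in s.
With the tool pointing down it reaches from about 350 to 775 mm from the base axis. Payload 7.3 kg.
Tool frame: the origin (TCP) lies between the finger pads; the fingertips stand bot.tips_ahead ahead of it and the grasp point (between the pads) lies 6 mm ahead of it (bot.tips_ahead is the distance from the TCP to the fingertips, in mm); z points along the fingers, y is the line along which they close (so a half turn about z gives the same grasp; the last joint's range is limited). The gripper opens to 92 mm and grips with 3 to 60 N. Pads are 19 mm wide; open, the fingers measure 130 mm over their backs; the gripper's body (75 mm by 190 mm) begins 47 mm behind the grasp point.
Start: joints at [-1.491, 0.342, 1.524, -0, 1.275, -0.146], TCP at [117.561, -511.685, 251.741] pointing down, gripper open.
Joint ranges: [-2.53, 2.53], [-0.77, 2.02], [0.04, 2.7], [-1, 4.14], [0.28, 2.66], [-3.11, 3.11]. Speed limits (rad/s): [2.57, 2.57, 3.14, 3.14, 3.14, 3.14].

### API

Orientations are given as [roll, pitch, yaw] about the fixed x, y, z axes, in that order (R = Rz(yaw) Ry(pitch) Rx(roll)).
In Python, from plant import bot gives the robot as it stands. The module is installed in compiled form; this text tells all that it offers.
- The arm moves only by the tool step_arm, never from a script. Its argument "targets" is one flat list of numbers, 7 for each row, row after row: the opening, from 0 (shut) to 1 (fully open), then the shift along the tool's x, y, z each as a share of 100 mm, from -1 to 1, then the turn, a rotation vector about the tool's x, y, z each as a share of pi/4 rad, from -1 to 1. A call has 1 to 20 rows; each row is the pose to reach, as a shift and turn from the pose commanded when the call began, along the tool's axes at that moment; what a row does not reach only later rows make up. A row lasts 1/8 s, in which the tool goes at most 62.5 mm and 10.7 degrees, less where a joint would pass 70% of its speed; a pose out of reach is approached as far as the arm can. A call with a number of a shift or a turn outside -1 to 1 is refused whole. A call with a gripper value outside its range is refused whole. The fingers move at their own pace and stop on an object; the grip force is fixed at half the most. Time passes only in rows, so rows that repeat a pose let the fingers close. It gives the time, the measured TCP pose, the force, the opening and the grip force at its end, in the units of the state.
- bot.get_obs(): the state, without advancing time (a new reading comes with each control period).
- bot.capture(name): name is "side" or "top" or "wrist"; returns (picture, depth): 384x512x3 uint8, blue, green, red; 384x512 float32, mm along the optical axis (not along the pixel's ray), 0 where there is no reading.
- bot.camera_info(name): a dict with "fx", "fy", "cx", "cy" (pixels), "camera_from_world" (4x4, takes a point from world to camera coordinates); the wrist camera has in their place "hand_eye" (4x4, takes a point from camera to tool coordinates, whose origin is the TCP and whose axes are the flange's). Camera axes: x right, y down, z forward; pixel columns grow to the right and rows downward; lengths in mm; the calibration is good to about 2 mm. A picture is of the moment at which its call begins: read the wrist's pose just before it. camera_info takes no time and is no camera call.
- bot.close_job(): hands the job in; it is judged then, once.
The state is a dict: "time": time; "joint_positions": joint angles; "dq": joint speeds; "tau": joint torques, N m; "tool_pos": TCP position; "tcp_rot": TCP orientation; "contact_force": force on the tool from outside, world axes, zero at the start; "moment": the same for the moment, N m; "grip_width": finger opening in mm; "finger_force": force on a finger pad.
Only numpy, scipy, OpenCV 4.12 (cv2) and the standard library are available. Lean on these libraries where they do the work, as an engineer would, in place of code of your own. Each camera call takes 0.05 s, during which the arm holds its last target. There are 200 camera calls.

## Working session

There is one attempt and no reset: what is moved stays moved. The work goes in short steps, Python scripts to look and compute and a tool call to move; the robot and the scene stay as the last step left them, time stands still between calls to the robot, and variables do not carry over. Pictures are saved under pics/ and viewed, at most 10 in all, crops included, and the job is handed in when it is done.

Besides the shell and the picture viewer there is one more tool, called after "Emit:" as a command line: name --argument value ..., lists and objects as JSON in quotes. step_arm: Moves the arm, as the interface text tells. Shift numbers are shares of 100 mm and turn numbers shares of pi/4 rad, none past 1 either way. Its arguments: {"type":"object","properties":{"targets":{"type":"array"}},"required":["targets"]}

```bash
mkdir -p pics; cat > h.py <<'E'
import numpy as np, cv2
from plant import bot
def snap(n,f):
    p,d=bot.capture(n); cv2.imwrite(f'pics/{f}.png',p); np.save(f'pics/{f}.npy',d); return p,d
def w(n,f,u,v,z=None):
    i=bot.camera_info(n); T=np.linalg.inv(np.array(i["camera_from_world"]))
    d=np.load(f'pics/{f}.npy')
    r=np.array([(u-i["cx"])/i["fx"],(v-i["cy"])/i["fy"],1])
    if z is None: k=np.median(d[int(v)-1:int(v)+2,int(u)-1:int(u)+2])
    else: k=(z-T[2,3])/(T[:3,:3]@r)[2]
    return T[:3,:3]@(r*k)+T[:3,3]
E
python3 - <<'E'
from h import *
print(bot.get_obs(), bot.tips_ahead)
snap("top","top1"); snap("side","side1")
E
```

```text
{'time': 0.0, 'joint_positions': array([-1.49097943e+00,  3.42726746e-01,  1.52501023e+00,  7.92151236e-06,
        1.27537489e+00, -1.45995451e-01]), 'dq': array([ 1.75630645e-03,  1.03696619e-03, -6.03603432e-04, -9.68152184e-04,
        2.69651929e-04,  7.98325521e-05]), 'tau': array([ 1.78129805e-03, -4.31234694e+01, -2.44226378e+01,  7.20161665e-02,
        5.59142022e-02, -1.54398749e-04]), 'tool_pos': array([ 117.54381219, -511.30386243,  251.04520525]), 'tcp_rot': array([-3.14009070e+00, -2.28505241e-04,  2.25809865e-01]), 'contact_force': array([-0.12709976, -0.12464622, -0.67644573]), 'moment': array([-0.03379027,  0.022265  ,  0.02267252]), 'finger_force': 0.0, 'grip_width': 91.72031909064314} 25.0
```

View pics/top1.png

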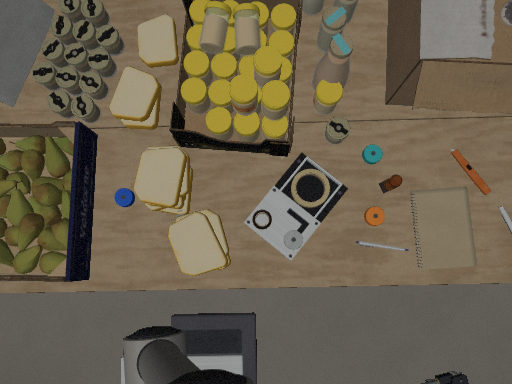

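View pics/side1.png

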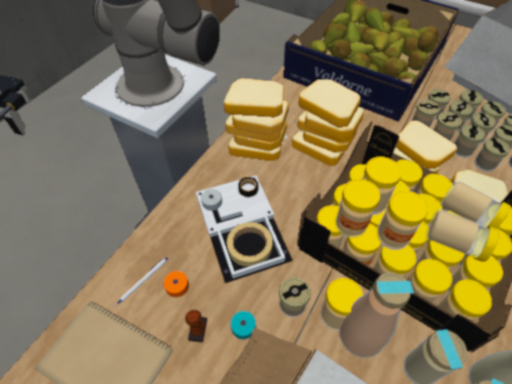

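The top view shows the tray around (297,205), with the stop at (293,240), the small roll at (262,219) and the big roll at (310,187). I'll enlarge that area.

```bash
python3 - <<'E'
from h import *
p=cv2.imread('pics/top1.png'); cv2.imwrite('pics/c1.png',cv2.resize(p[148:264,236:356],None,fx=5,fy=5,interpolation=cv2.INTER_CUBIC))
for u,v in [(293,240),(262,219),(310,175),(280,240)]: print(w("top","top1",u,v))
E
```

```text
[ 443.76001127 -298.03339847   46.40038763]
[ 502.25386037 -219.38964331   19.00915376]
[ 619.82264499 -352.23638713    6.52020946]
[ 445.54455539 -265.49471708   20.23414221]
```

View pics/c1.png

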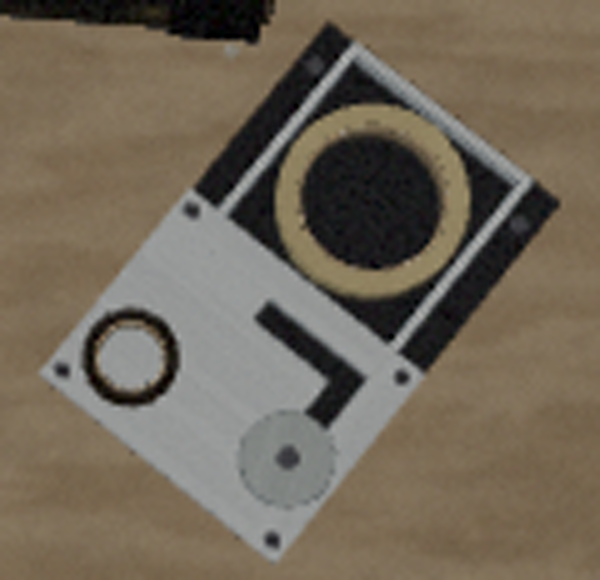

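The crop shows the plate corners at (40,372), (275,562), (425,372) and (190,190). The stop centre is at (288,458), the slot corner near (345,378) and the slot end near (265,310).

```bash
cat >> h.py <<'E'
def crop(x,y,z): return w("top","top1",236+(x+.5)/5-.5,148+(y+.5)/5-.5,z)
E
python3 - <<'E'
from h import *
P=[(40,372,20),(275,562,20),(425,372,20),(190,190,20)]
L=np.array([[-125,80],[-125,-80],[3,-80],[3,80.]])
W=np.array([crop(*p)[:2] for p in P])
a=L-L.mean(0);b=W-W.mean(0)
yaw=np.arctan2((a[:,0]*b[:,1]-a[:,1]*b[:,0]).sum(),(a*b).sum())
R=np.array([[np.cos(yaw),-np.sin(yaw)],[np.sin(yaw),np.cos(yaw)]])
t=W.mean(0)-R@L.mean(0)
print("yaw",yaw,"t",t,"res",(L@R.T+t-W).round(1).tolist())
loc=lambda p:R.T@(p[:2]-t)
print("stop",crop(288,458,46),loc(crop(288,458,46)))
print("small",loc(crop(131,357,39)),"big",loc(crop(372,201,29)))
for n,l in dict(start=(-95,-50),corner=(-24,-50),end=(-24,2)).items(): print(n,R@l+t)
print("pen/stamp etc",w("top","top1",357,242,5),w("top","top1",375,216,10))
i=bot.camera_info("wrist");print(i)
E
```

```text
yaw -0.6995503166574828 t [ 539.11033318 -311.46377391] res [[-0.3, 0.6], [-0.7, -0.5], [-0.7, -0.5], [1.8, 0.4]]
stop [ 445.82099531 -298.64053842   46.        ] [-79.63518326 -50.25508447]
small [-89.10214531  45.99399761] big [56.23662715 -1.20792347]
start [ 434.22912755 -288.552364  ]
corner [ 488.55348562 -334.26739566]
end [ 522.03491726 -294.48054185]
pen/stamp etc [ 436.34525223 -470.10468245    5.        ] [ 504.03340071 -520.20157639   10.        ]
{'fx': 318.2615448234776, 'fy': 318.2615448234776, 'cx': 257.2573012923547, 'cy': 192.6711655053171, 'hand_eye': array([[ 6.68485176e-05, -9.56546108e-01, -2.91581100e-01,
         7.87292123e+01],
       [ 9.99999930e-01, -4.33368169e-05,  3.71430715e-04,
        -5.01555043e-01],
       [-3.67926802e-04, -2.91581104e-01,  9.56546039e-01,
        -1.34633767e+02],
       [ 0.00000000e+00,  0.00000000e+00,  0.00000000e+00,
         1.00000000e+00]])}
```

```bash
cat >> h.py <<'E'
from scipy.spatial.transform import Rotation as Ro
YAW=-0.6996; T0=np.array([539.1,-311.5,0]); RT=Ro.from_euler('z',YAW)
tz=np.array([.08,.08,-1]); tz/=np.linalg.norm(tz)          # tilted tool, tips lead in +x,+y of tray
tx=np.array([0,1,0])-tz[1]*tz; tx/=np.linalg.norm(tx)
RG=RT*Ro.from_matrix(np.c_[tx,np.cross(tz,tx),tz])
def state():
    o=bot.get_obs(); return o,np.array(o['tool_pos']),Ro.from_euler('xyz',o['tcp_rot'])
def go(tip):  # shares needed to bring fingertip centre to tray-frame tip
    o,p,R=state()
    g=RT.apply(tip)+T0-25*RG.as_matrix()[:,2]
    tipnow=RT.inv().apply(p+25*R.as_matrix()[:,2]-T0)
    print('t',round(o['time'],2),'tip now',tipnow.round(1),'F tray',RT.inv().apply(o['contact_force']).round(1))
    print('shift',(R.inv().apply(g-p)/100).round(3),'turn',((R.inv()*RG).as_rotvec()/(np.pi/4)).round(3))
E
python3 -c "
from h import *
go([-140,-50,100])"
```

```text
t 0.1 tip now [-193.9 -424.3  226.1] F tray [ 0.3  0.3 -0.2]
shift [ 3.286 -1.824  1.266] turn [-0.067  0.13  -0.825]
```

Emit:
step_arm --targets '[0,0.5,-0.28,0,0,0,0,0,1,-0.55,0,0,0,0]'

```text
time: 0.35
tool_pos: [203.2, -434.7, 251.2]
tcp_rot: [-3.141, -0.0, 0.224]
contact_force: [1.8, 0.7, -0.1]
grip_width: 76.3
finger_force: 0.0
```

Emit:
step_arm --targets '[0,0.5,-0.28,0,0,0,0,0,1,-0.55,0,0,0,0]'

```text
time: 0.6
tool_pos: [288.8, -358.2, 251.5]
tcp_rot: [-3.141, 0.0, 0.225]
contact_force: [0.4, -0.8, 0.7]
grip_width: 56.2
finger_force: 0.0
```

Emit:
step_arm --targets '[0,0.5,-0.28,0.2,-0.02,0.03,-0.2,0,1,-0.55,0.4,-0.03,0.06,-0.4,0,1,-0.55,0.4,-0.05,0.1,-0.6,0,1,-0.55,0.4,-0.067,0.13,-0.825,0,1,-0.55,0.4,-0.067,0.13,-0.825]'

```text
time: 1.23
tool_pos: [372.7, -283.5, 211.4]
tcp_rot: [3.062, -0.079, 0.876]
contact_force: [0.3, -0.7, 0.6]
grip_width: 6.6
finger_force: 0.0
```

```bash
python3 -c "
from h import *
go([-145,-50,60])"
```

```text
t 1.23 tip now [-143.4  -83.7  186.6] F tray [ 0.7 -0.4  0.6]
shift [ 0.237 -0.118  1.283] turn [ 0.     0.001 -0.002]
```

Emit:
step_arm --targets '[0,0.12,-0.06,0.5,0,0,0,0,0.25,-0.1,1,0,0,0,0,0.25,-0.1,1,0,0,0]'

```text
time: 1.6
tool_pos: [391.1, -255.2, 110.8]
tcp_rot: [3.069, -0.079, 0.875]
contact_force: [0.6, 0.0, 0.5]
grip_width: 0.0
finger_force: 0.0
```

```bash
python3 -c "
from h import *
go([-142,-50,26]); snap('top','top2')
p=cv2.imread('pics/top2.png'); cv2.imwrite('pics/c2.png',cv2.resize(p[148:264,236:356],None,fx=5,fy=5,interpolation=cv2.INTER_CUBIC))
p,d=snap('wrist','w2')"
```

```text
t 1.6 tip now [-147.6  -50.2   86. ] F tray [0.5 0.4 0.5]
shift [-0.046  0.011  0.601] turn [-0.009  0.    -0.004]
```

View pics/w2.png

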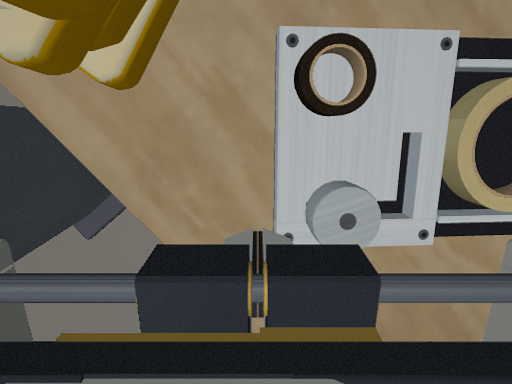

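The wrist view shows the stop at (343,212) to the right of the shut fingers, which stand clear of the tray. Next I lower the tips.

Emit:
step_arm --targets '[0,-0.03,0.01,0.35,0,0,0,0,-0.05,0.01,0.6,0,0,0,0,-0.05,0.01,0.6,0,0,0]'

```text
time: 2.08
tool_pos: [397.0, -262.2, 54.2]
tcp_rot: [3.06, -0.078, 0.876]
contact_force: [0.1, 0.6, -0.1]
grip_width: 0.3
finger_force: 0.0
```

```bash
python3 -c "
from h import *
go([-122,-50,26]);go([-80,-50,26])"
```

```text
t 2.08 tip now [-138.5  -51.8   29.4] F tray [-0.3  0.5 -0.1]
shift [0.015 0.162 0.048] turn [ 0.002  0.001 -0.002]
t 2.08 tip now [-138.5  -51.8   29.4] F tray [-0.3  0.5 -0.1]
shift [0.013 0.58  0.082] turn [ 0.002  0.001 -0.002]
```

Emit:
step_arm --targets '[0,0.01,0.08,0.04,0,0,0,0,0.01,0.16,0.05,0,0,0,0,0.01,0.22,0.05,0,0,0,0,0.01,0.28,0.06,0,0,0,0,0.01,0.34,0.06,0,0,0,0,0.01,0.4,0.07,0,0,0,0,0.01,0.46,0.07,0,0,0,0,0.01,0.52,0.08,0,0,0,0,0.01,0.52,0.08,0,0,0]'

```text
time: 3.2
tool_pos: [438.7, -294.5, 49.9]
tcp_rot: [3.059, -0.078, 0.878]
contact_force: [-0.0, 0.2, -0.4]
grip_width: 0.2
finger_force: 0.0
```

```bash
python3 -c "
from h import *
go([-70,-50,26]); snap('top','top3')
p=cv2.imread('pics/top3.png'); a=cv2.resize(p[148:264,236:356],None,fx=4,fy=4,interpolation=cv2.INTER_CUBIC)
snap('side','side3'); s=cv2.imread('pics/side3.png'); b=cv2.resize(s[170:286,180:270],None,fx=4,fy=4,interpolation=cv2.INTER_CUBIC)
cv2.imwrite('pics/c3.png',np.hstack([a,b])[:, :800])"
```

```text
t 3.2 tip now [-85.7 -49.7  25.1] F tray [-0.1  0.1 -0.4]
shift [-0.004  0.158  0.004] turn [0.003 0.001 0.   ]
```

View pics/c3.png

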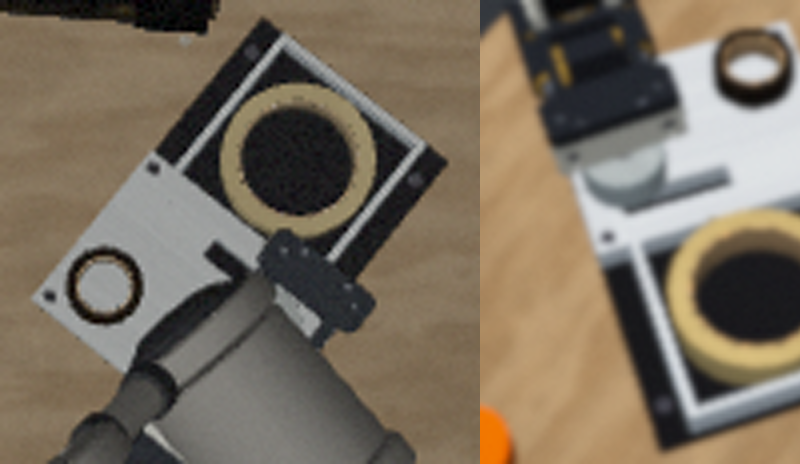

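The side view (right half) shows the stop moved along the slot, with its front edge near side pixel (216,221). I'll fit its position from the side depth.

```bash
cat >> h.py <<'E'
from scipy.optimize import least_squares
def stop(f,guess,name="side"):
    i=bot.camera_info(name); T=np.linalg.inv(np.array(i["camera_from_world"])); d=np.load(f'pics/{f}.npy')
    v,u=np.mgrid[:384,:512]; P=np.stack([(u-i["cx"])/i["fx"]*d,(v-i["cy"])/i["fy"]*d,d],-1)[d>0]
    P=RT.inv().apply(P@T[:3,:3].T+T[:3,3]-T0)
    g=np.array(guess)
    for k in range(4):   # side wall facing the camera
        q=P[(P[:,2]>24)&(P[:,2]<43)]; e=q[:,:2]-g; q=q[(abs(np.hypot(*e.T)-25)<8)&(e[:,0]>5 )]
        g=least_squares(lambda c:np.hypot(*(q[:,:2]-c).T)-25,g,loss='soft_l1').x
    print('stop',g.round(1),len(q))
E
python3 -c "
from h import *
stop('side1',[-80,-50]); stop('side3',[-42,-50])"
```

```text
stop [-79.7 -51.2] 87
stop [-44.5 -50.9] 100
```

Emit:
step_arm --targets '[0,0,0.05,0,0,0,0,0,0,0.1,0,0,0,0,0,0,0.14,0,0,0,0,0,0,0.18,0,0,0,0,0,0,0.2,0,0,0,0,0,0,0.21,0,0,0,0,0,0,0.21,0,0,0,0]'

```text
time: 4.18
tool_pos: [454.0, -307.3, 51.6]
tcp_rot: [3.06, -0.078, 0.878]
contact_force: [-0.9, 0.4, -1.0]
grip_width: 0.2
finger_force: 0.6
```

```bash
python3 -c "
from h import *
go([-64,-50,26]); snap('side','side4'); stop('side4',[-24,-50])"
```

```text
t 4.17 tip now [-65.8 -49.6  26.8] F tray [-1.  -0.3 -1. ]
shift [-0.005  0.017  0.009] turn [0.001 0.001 0.   ]
stop [-25.1 -50.7] 97
```

Emit:
step_arm --targets '[0,0,0.02,0,0,0,0,0,0,0.02,0,0,0,0]'

```text
time: 4.47
tool_pos: [455.7, -308.7, 51.8]
tcp_rot: [3.06, -0.078, 0.878]
contact_force: [-2.2, 0.4, -0.6]
grip_width: 0.4
finger_force: 0.6
```

```bash
python3 -c "
from h import *
go([-90,-50,26]); snap('side','side5'); stop('side5',[-24,-50])"
```

```text
t 4.47 tip now [-63.5 -49.6  27. ] F tray [-1.9 -1.1 -0.6]
shift [-0.003 -0.264 -0.012] turn [0.002 0.001 0.   ]
stop [-22.6 -50.7] 90
```

Emit:
step_arm --targets '[0,0,-0.15,0,0,0,0,0,0,-0.25,-0.2,0,0,0,0,-0.15,-0.25,-0.55,0,0,0,0,-0.55,-0.1,-0.55,0,0,0,0,-0.58,0.3,-0.55,0,0,0,0,-0.58,0.4,-0.55,0,0,0,0,-0.58,0.4,-0.55,0,0,0]'

```text
time: 5.4
tool_pos: [443.1, -378.9, 104.9]
tcp_rot: [3.061, -0.079, 0.878]
contact_force: [-0.4, -0.3, -0.9]
grip_width: 0.7
finger_force: 0.0
```

```bash
python3 -c "
from h import *
go([-23.5,-105,25])"
```

```text
t 5.4 tip now [ -28.  -111.5   80. ] F tray [-0.1 -0.4 -0.9]
shift [0.021 0.001 0.556] turn [0.001 0.001 0.001]
```

Emit:
step_arm --targets '[0,0.01,0,0.3,0,0,0,0,0.02,0,0.55,0,0,0,0,0.02,0,0.55,0,0,0,0,0.02,0,0.55,0,0,0]'

```text
time: 5.9
tool_pos: [450.5, -377.0, 51.4]
tcp_rot: [3.06, -0.078, 0.878]
contact_force: [-0.4, 0.4, -0.0]
grip_width: 0.6
finger_force: 0.0
```

```bash
python3 -c "
from h import *
go([-23.5,-50,26]); snap('side','side6'); stop('side6',[-24,-50])"
```

```text
t 5.9 tip now [ -23.6 -105.2   26.6] F tray [-0.6  0.1 -0. ]
shift [0.55  0.002 0.049] turn [0.002 0.001 0.001]
stop [-22.6 -50.8] 80
```

Emit:
step_arm --targets '[0,0.08,0,0.01,0,0,0,0,0.14,0,0.01,0,0,0,0,0.19,0,0.02,0,0,0,0,0.24,0,0.02,0,0,0,0,0.29,0,0.03,0,0,0,0,0.33,0,0.03,0,0,0,0,0.33,0,0.03,0,0,0]'

```text
time: 6.82
tool_pos: [472.1, -351.5, 50.2]
tcp_rot: [3.06, -0.079, 0.878]
contact_force: [-0.6, -0.3, 0.6]
grip_width: 0.7
finger_force: 0.2
```

```bash
python3 -c "
from h import *
go([-23.5,-50,26]); snap('side','side7'); stop('side7',[-24,-37])"
```

```text
t 6.83 tip now [-23.5 -71.8  25.3] F tray [-0.2 -0.6  0.6]
shift [0.217 0.001 0.011] turn [0.001 0.001 0.   ]
stop [-23.  -35.9] 25
```

Emit:
step_arm --targets '[0,0.06,0,0,0,0,0,0,0.12,0,0.01,0,0,0,0,0.18,0,0.01,0,0,0,0,0.24,0,0.02,0,0,0,0,0.29,0,0.02,0,0,0,0,0.33,0,0.02,0,0,0,0,0.36,0,0.02,0,0,0,0,0.38,0,0.02,0,0,0,0,0.38,0,0.02,0,0,0]'

```text
time: 8.0
tool_pos: [496.3, -322.5, 51.2]
tcp_rot: [3.06, -0.079, 0.878]
contact_force: [-0.1, -0.2, 0.4]
grip_width: 0.6
finger_force: 0.1
```

```bash
python3 -c "
from h import *
go([-23.5,-30,26]); snap('side','side8'); stop('side8',[-24,1])"
```

```text
t 8.0 tip now [-23.6 -34.   26.4] F tray [ 0.1 -0.2  0.4]
shift [0.039 0.001 0.007] turn [0.001 0.001 0.   ]
stop [-22.    0.4] 9
```

Emit:
step_arm --targets '[0,0.02,0,0,0,0,0,0,0.03,0,0,0,0,0,0,0.03,0,0,0,0,0]'

```text
time: 8.43
tool_pos: [497.6, -321.2, 51.5]
tcp_rot: [3.06, -0.077, 0.878]
contact_force: [-3.9, -4.4, -0.4]
grip_width: 0.9
finger_force: 2.7
```

```bash
python3 -c "
from h import *
go([-23.5,-30,26])"
```

```text
t 8.43 tip now [-23.5 -32.2  26.6] F tray [-0.1 -5.9 -0.4]
shift [ 0.02  -0.     0.008] turn [0.002 0.003 0.   ]
```

The force rose to 6 N, so the stop has reached the blind end. I'll back off, lift, and check.

Emit:
step_arm --targets '[0,-0.2,0,0,0,0,0,0,-0.45,0,-0.05,0,0,0,0,-0.6,0,-0.4,0,0,0,0,-0.8,0,-0.9,0,0,0,0,-1,0,-1,0,0,0,0,-1,0,-1,0,0,0]'

```text
time: 9.18
tool_pos: [422.6, -398.9, 143.3]
tcp_rot: [3.059, -0.078, 0.876]
contact_force: [-0.1, -0.1, -1.2]
grip_width: 0.4
finger_force: 0.0
```

Emit:
step_arm --targets '[0,-0.4,-0.4,-0.5,0,0,0,0,-0.8,-0.8,-0.5,0,0,0,0,-1,-1,-0.5,0,0,0,0,-1,-1,-0.5,0,0,0]'

```text
time: 9.68
tool_pos: [276.2, -409.9, 175.3]
tcp_rot: [3.063, -0.08, 0.875]
contact_force: [0.1, 0.5, -0.7]
grip_width: 0.3
finger_force: 0.0
```

```bash
python3 -c "
from h import *
go([-23.5,-30,26]); snap('side','side9'); stop('side9',[-24,3]); snap('top','top9')
p=cv2.imread('pics/top9.png'); a=cv2.resize(p[148:264,236:436],None,fx=4,fy=4,interpolation=cv2.INTER_CUBIC)
cv2.imwrite('pics/c9.png',a)"
```

```text
t 9.68 tip now [-135.8 -242.5  150.4] F tray [-0.2  0.5 -0.7]
shift [2.015 1.017 1.495] turn [-0.002 -0.001 -0.004]
stop [-23.    3.1] 94
```

View pics/c9.png

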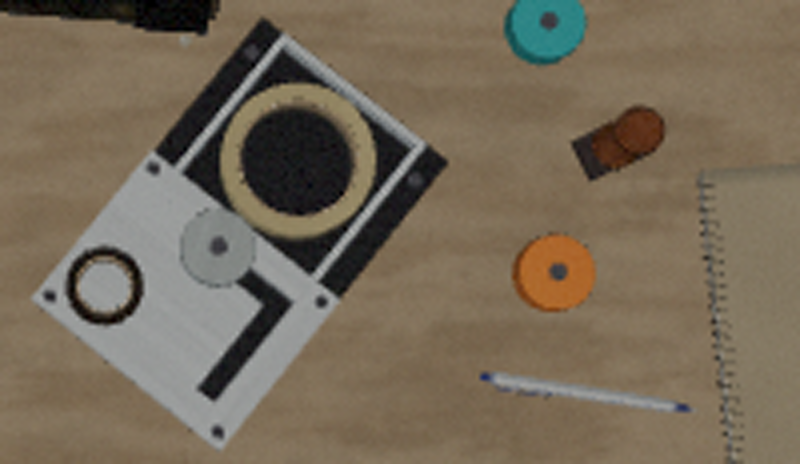

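The stop lies flat at the blind end, at about tray (-23, 3), in front of the roll. It shows at (218,246) in the crop. The roll and the bystanders have not moved, and the arm is clear.

```bash
python3 -c "
from plant import bot
print(bot.close_job())"
```

```text
the job is handed in; nothing more can be done
None
```

The job is handed in: I pushed the stop along the first leg, round the corner and home to the blind end of the cross slot (measured at about tray x -23, y +3 mm); the roll and bystanders looked unmoved and the arm was clear, but no verdict came back.

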